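# Pack the can shaker and hold its speed knob at the third click

### The arm

A 6-joint arm with a two-finger parallel gripper is mounted at the origin on the work surface. World frame = base frame: x ahead of the robot, y to its left, z up, the work surface at z = 0. Lengths are in mm, angles in rad, forces in N, time in s.
With the tool pointing down it reaches from about 400 to 925 mm from the base axis. Payload 12.5 kg.
Tool frame: the origin (TCP) lies on the mounting face of the last link; the fingertips stand 190 mm ahead of it and the grasp point (between the pads) lies 171 mm ahead of it (env.tcp_to_tips is the distance from the TCP to the fingertips, in mm); x points along the fingers, y is the direction in which the jaws open and shut, and the axes are right-handed (so a half turn about x gives the same grasp; the last joint's range is limited). The gripper opens to 95 mm and grips with 3 to 60 N. Pads are 20 mm wide; open, the fingers measure 119 mm over their backs; the gripper's body (75 mm by 180 mm) begins 59 mm behind the grasp point.
Start: joints at [-1.313, 0.491, 1.559, -0, 1.092, -0.106], TCP at [222.412, -584.087, 404.761] pointing down, gripper open.
Joint ranges: [-3.1, 3.1], [-0.84, 2.19], [0.05, 2.79], [-1.13, 4.28], [0.06, 2.93], [-2.69, 2.69]. Speed limits (rad/s): [2.22, 2.22, 2.79, 3.14, 3.14, 3.14].

### API

Orientations are given as [roll, pitch, yaw] about the fixed x, y, z axes, in that order (R = Rz(yaw) Ry(pitch) Rx(roll)).
In Python, from cell import monitor, cams, job, env gives the robot as it stands. The module is installed in compiled form; this text tells all that it offers.
- The arm moves only by the tool apply_moves, never from a script. Its argument "series" is a list of rows, each a list of 3 entries, a list of its own where there are three numbers: the closure, from -1 (fully open) to 1 (shut), so that 0 is half open, then the shift along the tool's x, y, z in cm, then the turn about the tool's x in rad. A call has 1 to 20 rows; each row is the pose to reach, as a shift and turn from the pose commanded when the call began, along the tool's axes at that moment; what a row does not reach only later rows make up. A row lasts 1/8 s, in which the tool goes at most 62.5 mm and 10.7 degrees, less where a joint would pass 70% of its speed; a pose out of reach is approached as far as the arm can. A call with a gripper value outside its range is refused whole. The fingers move at their own pace and stop on an object; the grip force is fixed at half the most. Time passes only in rows, so rows that repeat a pose let the fingers close. It gives the time, the measured TCP pose, the force and the opening at its end, in the units of the state.
- monitor.state(): the state, without advancing time (a new reading comes with each control period).
- cams.read_camera(name): name is "scene" or "top"; returns a dict with "image" (480x640x3 uint8, red, green, blue), "fx", "fy", "cx", "cy" (pixels), "k1" (the pictures are not rectified: a ray, as slopes to the right and down, at radius r is drawn at 1 + k1 r^2 times it, then the intrinsics apply), "position" and "orientation" of the camera in the world. Camera axes: x right, y down, z forward; pixel columns grow to the right and rows downward; lengths in mm; the calibration is good to about 2 mm. A picture is of the moment at which its call begins. There is no depth.
- job.job_done(): hands the job in, once; it reports no verdict.
The state is a dict: "t": time; "joints": joint angles; "qvel": joint speeds; "tau": joint torques, N m; "eef_pos": TCP position; "tcp_rot": TCP orientation; "ft_force": force on the tool from outside, world axes, zero at the start; "moment": the same for the moment, N m; "opening": opening from 0.0 (shut) to 1.0 (fully open).
Only numpy, scipy, OpenCV 4.12 (cv2) and the standard library are available. Lean on these libraries where they do the work, as an engineer would, in place of code of your own. Each camera call takes 0.05 s, during which the arm holds its last target. There are 200 camera calls.

### The job

Load the bench can shaker: stand the blue spray can and the square yellow thinner tin in its tray beside the paint tin and the stain jar that are already there, so that all four stand upright and flat on the tray floor, setting them down rather than dropping them. Then turn the shaker's spring-loaded speed knob clockwise from off, counting three clicks and never going on to the fourth, and finish while still gripping it and holding it steady at that third stop (let go, it springs back to off). Leave the other things on the bench where they are.

Things in the scene. Friction and masses are not known exactly. Their poses are not given: they have to be found in the camera images.
- shaker: Low grey bench can shaker, fixed to the bench, 250 (x) x 370 (y) mm, flat deck 70 mm above the bench. Origin on the bench below the middle of the housing (which reaches from -200 to +170 mm in its y). Its +y half carries an open steel tray, its -y half the control deck with the knob, 135 mm from the origin along -y. Its motor is not simulated: the tray never moves.
- tray_floor (a point): Centre of the tray's rubber floor, 89 mm above the bench, axes along the shaker's; z up. The tray is 140 x 140 mm inside, with 3 mm walls that rise 45 mm above this floor (rim rail to 48 mm). The paint tin and the stain jar stand in the half at negative y, about 35 mm from the centre in x and in y; the half at positive y is empty, with room for one can at x = +35 mm and one at x = -35 mm, y = +35 mm.
- speed_knob (a joint): Speed selector angle (rad): 0 at off, growing clockwise seen from above. Five stops, one every 0.419 rad (24 degrees): the third is at 1.257, the ridge after it at 1.466. A spring returns it to off if let go. Turning it takes up to 0.19 N m just after a stop, falling to about 0.06 N m just before the next, then jumps up again: that is the click. Holding the third stop: 0.13 N m.
- knob_bar: The knob's upright black bar grip, 44 mm long (its x), 14 mm thick (its y), from 8 to 38 mm above its origin, grasp at about 31 mm. Its origin is on the vertical knob axis, 75 mm above the bench; the bar stands on a round skirt 44 mm across whose top is 8 mm above the origin. A white pointer line on top points along its -x. It turns with the knob; at off its x axis is the shaker's x axis (pointer to the red tick).
- spray_can: Blue spray can with white band, upright, 64 mm diameter, 154 mm tall; origin at the centre of its underside, z up. Body to 104 mm, cone shoulder to 114 mm, then the blue cap, 48 mm diameter, from 114 to 154 mm: grip it there, at about 140 mm. 0.2 to 0.4 kg.
- thinner_tin: Square yellow thinner tin with white labels, upright, 62 x 62 mm body, 96 mm high, its sides along its x and y axes; origin at the centre of its underside, z up. Black screw cap on its middle, 32 mm diameter, from 100 to 128 mm: grip it there, at about 120 mm. 0.25 to 0.5 kg. Its sides must be about parallel to the tray walls to fit.
- paint_tin: Steel paint tin with green label, 66 mm diameter, 78 mm tall, loose in the tray; origin at the centre of its underside, z up.
- stain_jar: Amber jar with white lid, 64 mm diameter, 85 mm tall, loose in the tray; origin at the centre of its underside, z up.
- screw_jar: Bystander: clear jar of screws with a red lid, 62 mm diameter, 82 mm tall; origin at the centre of its underside.
- screwdriver: Bystander: screwdriver lying on the bench, orange handle, 200 mm long along its x.
- red_bin: Bystander: open red bin of screws, 130 x 100 x 55 mm; origin at the centre of its underside.
- black_pot: Bystander: open black pot, 80 mm across, 85 mm tall; origin at the centre of its underside.
- tape_measure: Bystander: yellow tape measure, 68 x 38 x 62 mm, to the right of the shaker; origin at the centre of its underside.
Not all that is in view belongs to the job. Leave any green or turquoise look-alike of the spray_can alone.

How it is judged:
By the outcome, as a careful person would: the job done as asked, in the order asked, and still so for the second after the job is handed in, while the arm keeps its last pose, push and grip.
It also fails if it takes over 72 s, if anything falls off the work surface, if the arm or the gripper's body presses on something with over 40 N, if the wrist force passes 120 N, or if a joint passes its speed limit or range.

## Working session

There is one attempt and no reset: what is moved stays moved. The work goes in short steps, Python scripts to look and compute and a tool call to move; the robot and the scene stay as the last step left them, time stands still between calls to the robot, and variables do not carry over. Pictures are saved under pics/ and viewed, about 8 in all and at most 12, crops included, and the job is handed in when it is done.

Besides the shell and the picture viewer there is one more tool, called after ">>>" as a command line: name --argument value ..., lists and objects as JSON in quotes. apply_moves: Moves the arm, as the interface text tells. Its arguments: {"type":"object","properties":{"series":{"type":"array"}},"required":["series"]}

```bash
mkdir -p pics; cat > h.py <<'E'
import numpy as np, cv2
from scipy.spatial.transform import Rotation as R
from cell import monitor, cams, job, env
def snap(n,f):
    c=cams.read_camera(n); cv2.imwrite(f,c["image"][:,:,::-1]); return c
def rot(o):
    o=np.array(o,float)
    if o.shape==(3,3): return o
    return R.from_euler('xyz',o).as_matrix() if o.size==3 else R.from_quat(o).as_matrix()
def ray(c,u,v):
    K=np.array([[c["fx"],0,c["cx"]],[0,c["fy"],c["cy"]],[0,0,1.]])
    p=cv2.undistortPoints(np.array([[[u,v]]],float),K,np.array([c["k1"],0,0,0.]))[0,0]
    d=rot(c["orientation"])@np.array([p[0],p[1],1]); return np.array(c["position"],float),d/np.linalg.norm(d)
def atz(c,u,v,z):
    o,d=ray(c,u,v); return o+d*(z-o[2])/d[2]
def tri(r1,r2):
    (o1,d1),(o2,d2)=r1,r2
    s=np.linalg.lstsq(np.c_[d1,-d2],o2-o1,rcond=None)[0]
    a,b=o1+s[0]*d1,o2+s[1]*d2; return (a+b)/2,np.linalg.norm(a-b)
def proj(c,p):
    q=rot(c["orientation"]).T@(np.array(p,float)-c["position"]); x,y=q[0]/q[2],q[1]/q[2]; k=1+c["k1"]*(x*x+y*y)
    return c["fx"]*x*k+c["cx"],c["fy"]*y*k+c["cy"]
E
python3 - <<'E'
from h import *
import pickle
s=monitor.state(); print(s)
for n in("scene","top"):
    c=snap(n,f"pics/{n}0.png"); pickle.dump(c,open(n+"0.pkl","wb")); print(n,{k:v for k,v in c.items() if k!="image"})
E
```

```text
{'t': 0.0, 'joints': array([-1.31255752e+00,  4.91546267e-01,  1.55942423e+00, -1.43351567e-05,
        1.09173041e+00, -1.05622444e-01]), 'qvel': array([ 1.36273168e-04,  9.41156143e-04, -1.93856211e-03,  8.35046193e-04,
        1.35303302e-04, -5.73411614e-05]), 'tau': array([ 6.36612094e-05, -6.12653089e+01, -2.58186418e+01,  6.93809101e-02,
        4.82913991e-02, -1.11916006e-04]), 'eef_pos': array([ 222.4276296 , -584.04858275,  404.17858248]), 'tcp_rot': array([-1.66494712,  1.569688  ,  1.8405134 ]), 'ft_force': array([-0.32185732, -0.26400021, -0.00567514]), 'moment': array([-0.04567972,  0.07499979, -0.01292793]), 'opening': 0.996062480869909}
scene {'fx': 479.19136567471884, 'fy': 479.19136567471884, 'cx': 322.46039256619446, 'cy': 227.19051254834264, 'k1': -0.0384260236334819, 'position': array([1286.74471833,  350.25493102,  786.36910672]), 'orientation': array([-2.26267456,  0.00808286,  1.94018807])}
top {'fx': 611.9770287449978, 'fy': 611.9770287449978, 'cx': 323.36768670538527, 'cy': 231.44050947079643, 'k1': 0.027839511790460375, 'position': array([ 195.75418842,   30.82283591, 1756.51128855]), 'orientation': array([-2.96190399, -0.01771837, -1.5612977 ])}
```

View pics/scene0.png

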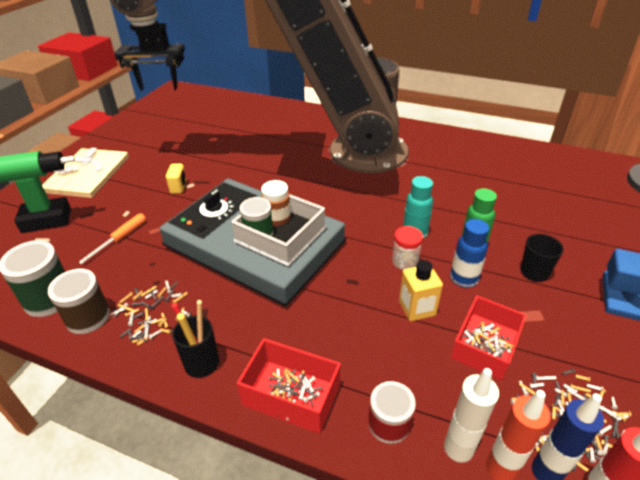

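View pics/top0.png

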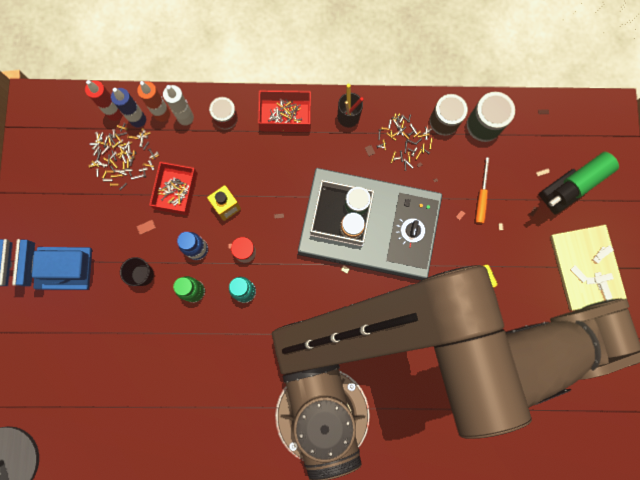

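The scene view shows several things that could be mistaken for the targets:
- **Spray can:** blue can with white band at scene (470,255) / top (190,243). The look-alikes are the green can at (480,215), the turquoise can at (418,207) and the blue glue bottle at (565,440).
- **Thinner tin:** square yellow tin with black cap at scene (420,290) / top (222,203). The other yellow thing is the tape measure at (176,178).

The shaker is at scene (255,235), top (370,222). I'll enlarge crops of the targets next.

```bash
python3 - <<'E'
import cv2,numpy as np
s=cv2.imread('pics/scene0.png');t=cv2.imread('pics/top0.png')
def cr(i,x,y,w,h,k):
    o=cv2.resize(i[y:y+h,x:x+w],None,fx=k,fy=k,interpolation=cv2.INTER_CUBIC)
    for a in range(0,w,10): cv2.line(o,(a*k,0),(a*k,12 if (x+a)%50==0 else 5),(255,255,255),1)
    for a in range(0,h,10): cv2.line(o,(0,a*k),(12 if (y+a)%50==0 else 5,a*k),(255,255,255),1)
    return o
a=cr(s,390,210,100,120,4);b=cr(t,170,180,100,120,4)
cv2.imwrite('pics/c1.png',np.hstack([a,b]))
a=cr(s,150,170,200,130,4)
cv2.imwrite('pics/c2.png',a)
a=cr(t,290,160,160,120,5);cv2.imwrite('pics/c3.png',a)
E
```

```text
(no output)
```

View pics/c1.png

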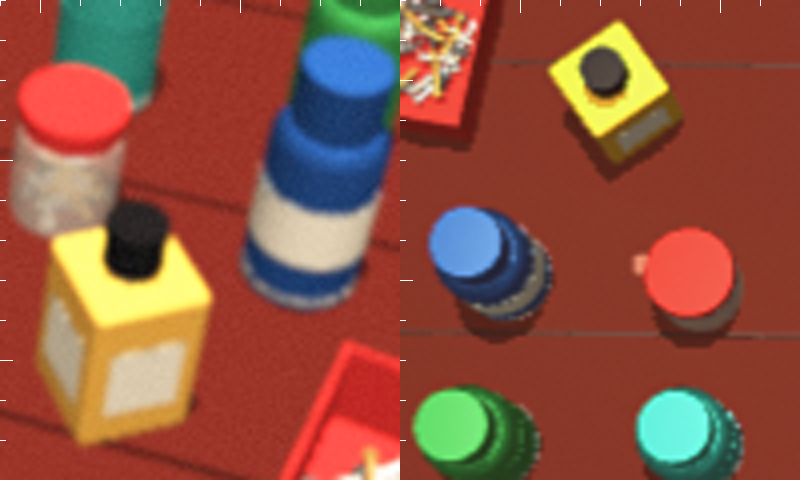

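View pics/c2.png

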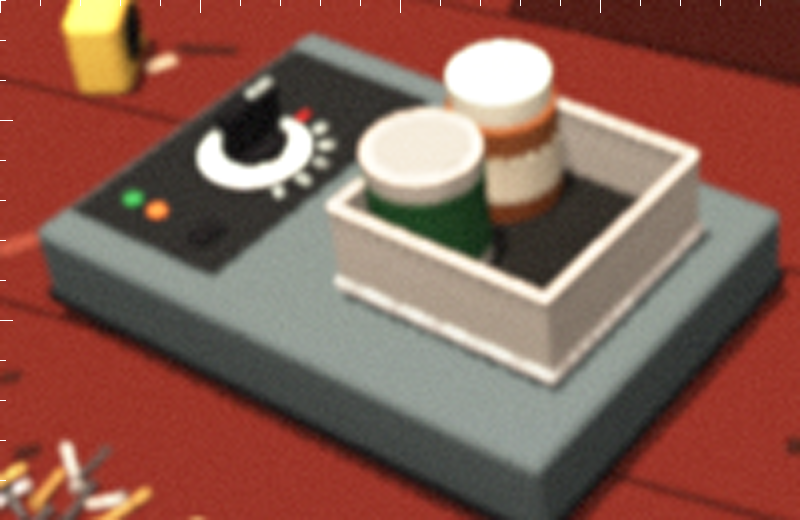

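View pics/c3.png

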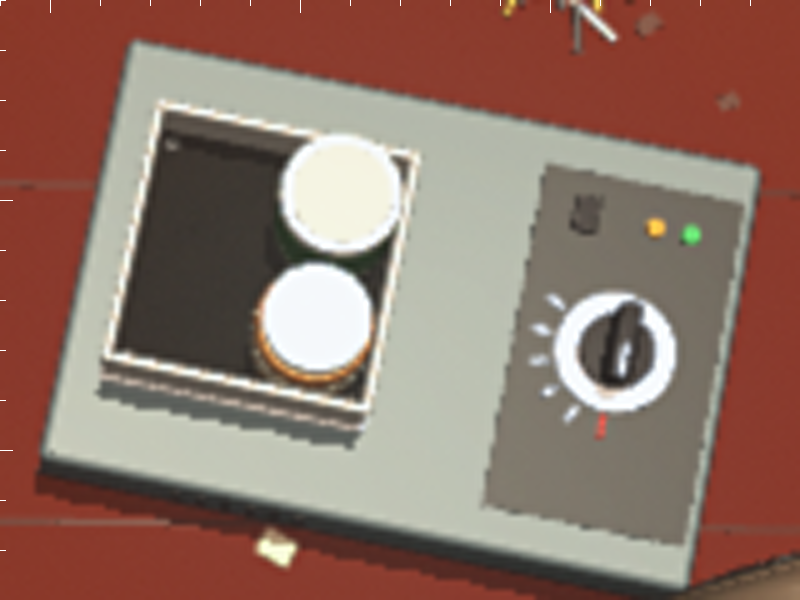

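Crops show: spray cap top centre at scene (476.8,226.3) / top (186.5,240.5). Thinner cap top is at scene (424.3,264.5) / top (220.9,197.4), rotated about 35°. Deck and tray-rim corners are clear, and the free tray half is on the left in the top view.

```bash
python3 - <<'E'
from h import *
import pickle
S=pickle.load(open('scene0.pkl','rb'));T=pickle.load(open('top0.pkl','rb'))
s1=lambda x,y:(390+x/4,210+y/4); t1=lambda x,y:(170+(x-400)/4,180+y/4)
s2=lambda x,y:(150+x/4,170+y/4); t2=lambda x,y:(290+x/5,160+y/5)
def P(n,s,t): 
    p,e=tri(ray(S,*s),ray(T,*t)); print(n,p.round(1),'gap',round(e,1)); return p
P('spraycap',s1(347,65),t1(466,242)); P('thincap',s1(137,218),t1(603,70))
tc=[P('tin',s1(*a),t1(*b)) for a,b in [((52,235),(598,138)),((213,298),(618,20)),((100,328),(668,85))]]
dk=[P('deck',s2(*a),t2(*b)) for a,b in [((540,470),(135,42)),((45,228),(760,172)),((315,33),(688,588)),((778,212),(43,458))]]
rm=[P('rim',s2(*a),t2(*b)) for a,b in [((547,295),(160,103)),((330,205),(418,155)),((697,152),(107,357))]]
P('jar',s2(498,70),t2(315,317)); P('paint',s2(422,145),t2(341,192))
print('--- top view at known z')
z=lambda p,h:atz(T,*p,h).round(1)
print('spray',z(t1(466,242),154),'thin',z(t1(603,70),128))
c=np.array([atz(T,*t1(*p),96)[:2] for p in [(548,70),(618,20),(668,85),(598,138)]]);e=np.roll(c,-1,0)-c
print('tin',c.mean(0),np.linalg.norm(e,axis=1),np.degrees(np.arctan2(e[:,1],e[:,0])))
for n,ps,h,w in [('deck',[(135,42),(760,172),(688,588),(43,458)],70,0),('rim',[(160,103),(418,155),(368,408),(107,357)],137,0)]:
    c=np.array([atz(T,*t2(*p),h)[:2] for p in ps]);e=np.roll(c,-1,0)-c
    print(n,c.round(0).tolist(),c.mean(0),np.linalg.norm(e,axis=1),np.degrees(np.arctan2(e[:,1],e[:,0])))
print('jar',z(t2(315,317),174),'paint',z(t2(341,192),167),'knob skirt ctr',z(t2(615,350),78),'tick',z(t2(601,428),70))
E
```

```text
spraycap [458.6 367.6 151.7] gap 1.5
thincap [582.5 286.3 126. ] gap 1.9
tin [551.  268.6  78.6] gap 52.5
tin [618.  305.3 114.1] gap 54.0
tin [588.9 265.   46.3] gap 28.1
deck [685.5  26.1  65. ] gap 5.0
deck [ 613.1 -330.6   66.3] gap 4.9
deck [ 375.1 -283.8   66.5] gap 6.4
deck [444.9  73.3  65.7] gap 2.0
rim [631.3  11.1 135.2] gap 2.5
rim [ 604.4 -130.4  133.9] gap 1.8
rim [490.   38.7 133.6] gap 3.3
jar [506.2 -72.3 173. ] gap 0.3
paint [575.4 -85.9 166. ] gap 2.0
--- top view at known z
spray [458.2 366.4 154. ] thin [582.2 285.  128. ]
tin [584.0786906  286.29996898] [59.44150053 58.52146724 60.44250611 59.98318655] [ -52.21065654 -141.68408372  129.1758735    37.36381964]
deck [[685.0, 24.0], [614.0, -332.0], [376.0, -286.0], [445.0, 72.0]] [ 529.82924676 -130.51481396] [362.84423769 241.81299749 364.74641128 245.30515205] [-101.35113002  169.04939942   79.19835551  -11.3966775 ]
rim [[631.0, 10.0], [604.0, -131.0], [464.0, -103.0], [490.0, 37.0]] [547.28575135 -46.80604783] [143.56790814 142.81946325 142.87017765 143.92127854] [-100.94746567  168.86106361   79.49465343  -10.85800685]
jar [506.1 -72.4 174. ] paint [575.6 -86.7 167. ] knob skirt ctr [ 508.2 -246.5   78. ] tick [ 465.3 -239.3   70. ]
```

Measured heights match the text: spray cap 151.7 vs 154, tin cap 126 vs 128, deck about 66 vs 70, rim about 134 vs 137, jar 173 vs 174. In the shaker frame (yaw about -11°) everything fits: tray centre (547.3,-46.8), knob (507,-248). I'll keep the jaw direction at 79° throughout.

```bash
cat >> h.py <<'E'
def plan(*wps):
    """wps: (x,y,z_grasp,psi_deg) -> shift along tool axes [cm], turn about tool x"""
    s=monitor.state(); M=rot(s["tcp_rot"]); y=M[:,1]; psi=np.degrees(np.arctan2(y[1],y[0]))
    print('t',round(s["t"],2),'g',(s["eef_pos"]+171*M[:,0]).round(1),'tool x',M[:,0].round(3),'psi',psi.round(2),'F',s["ft_force"].round(1),'M',s["moment"].round(2),'op',round(s["opening"],3),'q',s["joints"].round(2))
    for x,yy,z,p in wps:
        d=np.array([x,yy,z+171])-s["eef_pos"]; print((x,yy,z,p),(M.T@d/10).round(2),'turn',np.radians((psi-p+180)%360-180).round(3),'unwrapped alt')
E
python3 -c "
from h import *
plan((450,-380,233,-20),(590,-120,233,20),(590,120,233,50),(458.5,367,233,79),(458.5,367,140,79))"
```

```text
t 0.1 g [ 222.4 -583.9  233.2] tool x [-0.     0.001 -1.   ] psi -69.15 F [ 0.5 -1.1  0.3] M [-0.07  0.02 -0.04] op 1.002 q [-1.31  0.49  1.56 -0.    1.09 -0.11]
(450, -380, 233, -20) [  0.04 -10.97 -28.53] turn -0.858 unwrapped alt
(590, -120, 233, 20) [  0.06 -30.29 -50.87] turn -1.556 unwrapped alt
(590, 120, 233, 50) [  0.08 -52.72 -59.41] turn -2.08 unwrapped alt
(458.5, 367, 233, 79) [  0.11 -80.48 -55.91] turn -2.586 unwrapped alt
(458.5, 367, 140, 79) [  9.41 -80.47 -55.91] turn -2.586 unwrapped alt
```

>>> apply_moves --series '[[-1,[0,-11,-28.5],-0.86],[-1,[0,-11,-28.5],-0.86],[-1,[0,-11,-28.5],-0.86],[-1,[0,-11,-28.5],-0.86],[-1,[0,-11,-28.5],-0.86],[-1,[0,-30.3,-50.9],-1.55],[-1,[0,-30.3,-50.9],-1.55],[-1,[0,-30.3,-50.9],-1.55],[-1,[0,-30.3,-50.9],-1.55],[-1,[0,-30.3,-50.9],-1.55],[-1,[0,-52.7,-59.4],-2.08],[-1,[0,-52.7,-59.4],-2.08],[-1,[0,-52.7,-59.4],-2.08],[-1,[0,-52.7,-59.4],-2.08],[-1,[0,-80.5,-56],-2.586],[-1,[0,-80.5,-56],-2.586],[-1,[0,-80.5,-56],-2.586],[-1,[0,-80.5,-56],-2.586],[-1,[0,-80.5,-56],-2.586],[-1,[0,-80.5,-56],-2.586]]'

```text
t: 2.6
eef_pos: [458.2, 369.0, 404.4]
tcp_rot: [-2.348, 1.57, -2.537]
ft_force: [-0.2, -0.1, -0.7]
opening: 0.998
```

```bash
python3 -c "
from h import *
plan((458.5,367,180,79),(458.5,367,140,79))"
```

```text
t 2.6 g [458.1 369.  233.4] tool x [-0. -0. -1.] psi 79.19 F [-0.2 -0.1 -0.7] M [ 0.03 -0.13 -0.03] op 0.998 q [ 0.57  0.44  1.65 -0.    1.05 -0.82]
(458.5, 367, 180, 79) [ 5.34 -0.19  0.07] turn 0.003 unwrapped alt
(458.5, 367, 140, 79) [ 9.34 -0.19  0.07] turn 0.003 unwrapped alt
```

>>> apply_moves --series '[[-1,[5.3,-0.2,0.05],0],[-1,[9.3,-0.2,0.05],0],[-1,[9.3,-0.2,0.05],0],[-1,[9.3,-0.2,0.05],0],[1,[9.3,-0.2,0.05],0],[1,[9.3,-0.2,0.05],0],[1,[9.3,-0.2,0.05],0],[1,[9.3,-0.2,0.05],0],[1,[9.3,-0.2,0.05],0],[1,[9.3,-0.2,0.05],0]]'

```text
t: 3.85
eef_pos: [459.5, 365.5, 311.7]
tcp_rot: [0.386, 1.571, 0.194]
ft_force: [0.7, 0.3, -0.2]
opening: 0.5
```

```bash
python3 - <<'E'
from h import *
plan((458.5,367,300,79),(519.6,-5.7,300,79))
c=snap("top","pics/t1.png");d=snap("scene","pics/s1.png")
E
```

```text
t 3.85 g [459.5 365.5 140.7] tool x [ 0.  0. -1.] psi 79.01 F [ 0.7  0.3 -0.2] M [ 0.16 -0.13  0.01] op 0.5 q [ 0.56  0.55  1.75 -0.    0.85 -0.82]
(458.5, 367, 300, 79) [-15.93   0.13  -0.12] turn 0.0 unwrapped alt
(519.6, -5.7, 300, 79) [-15.93 -35.29  12.98] turn 0.0 unwrapped alt
```

>>> apply_moves --series '[[1,[-6,0,0],0],[1,[-12,0,0],0],[1,[-17,0,0],0],[1,[-17,0,0],0],[1,[-17,-5,2],0],[1,[-17,-10,4],0],[1,[-17,-15,6],0],[1,[-17,-20,8],0],[1,[-17,-25,10],0],[1,[-17,-30,12],0],[1,[-17,-33.5,13],0],[1,[-17,-35.3,13],0],[1,[-17,-35.3,13],0],[1,[-17,-35.3,13],0],[1,[-17,-35.3,13],0]]'

```text
t: 5.82
eef_pos: [519.7, -4.9, 481.6]
tcp_rot: [2.757, 1.571, 2.566]
ft_force: [-0.5, -0.2, -2.8]
opening: 0.502
```

```bash
python3 - <<'E'
from h import *
plan((519.6,-5.7,245,79),(519.6,-5.7,231,79))
c=snap("top","pics/t2.png");d=snap("scene","pics/s2.png")
a=cv2.imread('pics/t2.png')[150:290,280:420];b=cv2.imread('pics/s2.png')[60:310,200:350]
cv2.imwrite('pics/m2.png',np.hstack([cv2.resize(b,(360,600),interpolation=2),cv2.resize(cv2.copyMakeBorder(a,0,40,0,0,0),(430,600)[::1],interpolation=2)[:600]]))
E
```

```text
t 5.83 g [519.7  -4.9 310.6] tool x [-0.  0. -1.] psi 79.08 F [-0.5 -0.2 -2.8] M [ 0.05 -0.14 -0.02] op 0.502 q [-0.14  0.26  1.71  0.    1.17 -1.52]
(519.6, -5.7, 245, 79) [ 6.56 -0.08  0.01] turn 0.001 unwrapped alt
(519.6, -5.7, 231, 79) [ 7.96 -0.08  0.01] turn 0.001 unwrapped alt
```

View pics/m2.png

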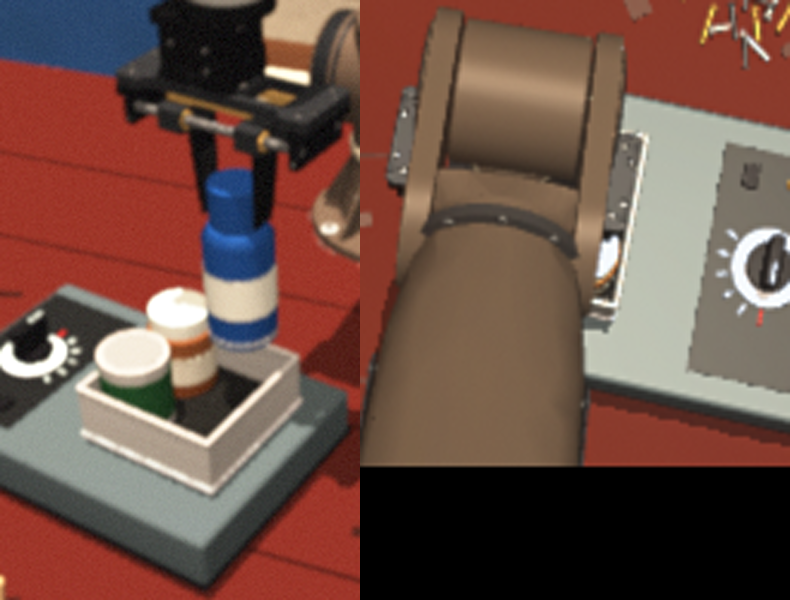

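The blue can hangs upright in the jaws over the free -x slot (scene crop: can at (240,270), slot behind the rim at (270,370)). Next I lower it in steps while watching the force.

>>> apply_moves --series '[[1,[2,-0.05,0],0],[1,[4,-0.05,0],0],[1,[5,-0.05,0],0],[1,[6,-0.05,0],0],[1,[6.5,-0.05,0],0],[1,[7,-0.05,0],0],[1,[7,-0.05,0],0],[1,[7,-0.05,0],0]]'

```text
t: 6.92
eef_pos: [519.7, -6.4, 412.0]
tcp_rot: [-0.198, 1.57, -0.389]
ft_force: [0.5, -0.4, -2.4]
opening: 0.503
```

```bash
python3 - <<'E'
from h import *
plan((519.6,-5.7,231,79),(519.6,-5.7,229,79))
E
```

```text
t 6.92 g [519.8  -6.4 241. ] tool x [ 0. -0. -1.] psi 79.01 F [ 0.5 -0.4 -2.4] M [ 0.08 -0.14 -0.05] op 0.503 q [-0.14  0.33  1.8  -0.    1.   -1.52]
(519.6, -5.7, 231, 79) [ 1.    0.06 -0.02] turn 0.0 unwrapped alt
(519.6, -5.7, 229, 79) [ 1.2   0.06 -0.02] turn 0.0 unwrapped alt
```

>>> apply_moves --series '[[1,[0.4,0.05,0],0],[1,[0.7,0.05,0],0],[1,[0.9,0.05,0],0],[1,[1.0,0.05,0],0],[1,[1.05,0.05,0],0],[1,[1.1,0.05,0],0],[1,[1.1,0.05,0],0],[1,[1.1,0.05,0],0]]'

```text
t: 7.92
eef_pos: [519.8, -5.9, 400.8]
tcp_rot: [-0.564, 1.571, -0.756]
ft_force: [-0.7, 0.2, -3.7]
opening: 0.499
```

```bash
python3 - <<'E'
from h import *
plan((519.6,-5.7,231,79))
E
```

```text
t 7.92 g [519.8  -5.9 229.8] tool x [ 0. -0. -1.] psi 79.01 F [-0.7  0.2 -3.7] M [ 0.03 -0.18 -0.01] op 0.499 q [-0.14  0.35  1.82 -0.    0.98 -1.52]
(519.6, -5.7, 231, 79) [-0.12  0.02 -0.02] turn 0.0 unwrapped alt
```

>>> apply_moves --series '[[1,[0.05,0,0],0],[1,[0.1,0,0],0],[1,[0.1,0,0],0],[1,[0.1,0,0],0]]'

```text
t: 8.43
eef_pos: [519.8, -5.8, 400.6]
tcp_rot: [0.024, 1.569, -0.168]
ft_force: [-1.3, 0.9, 6.5]
opening: 0.502
```

```bash
python3 - <<'E'
from h import *
plan((519.6,-5.7,231,79))
E
```

```text
t 8.43 g [520.1  -5.9 229.6] tool x [ 0.002 -0.    -1.   ] psi 79.02 F [-1.3  0.9  6.5] M [ 0.14  0.23 -0.04] op 0.502 q [-0.14  0.35  1.82 -0.    0.97 -1.52]
(519.6, -5.7, 231, 79) [-0.14  0.01 -0.03] turn 0.0 unwrapped alt
```

Contact: the force went from -3 to +6.5 N at the expected height (229.6). Release and rise.

>>> apply_moves --series '[[0.6,[0,0,0],0],[0.2,[0,0,0],0],[-0.2,[0,0,0],0],[-0.4,[0,0,0],0],[-0.4,[0,0,0],0],[-0.4,[-2,0,0],0],[-0.4,[-5,0,0],0],[-1,[-8,0,0],0],[-1,[-8,0,0],0]]'

```text
t: 9.55
eef_pos: [519.7, -5.9, 481.4]
tcp_rot: [0.027, 1.567, -0.164]
ft_force: [-0.4, -0.4, 0.1]
opening: 0.853
```

```bash
python3 - <<'E'
from h import *
plan((582.4,285.8,300,128.3),(582.4,285.8,180,128.3),(582.4,285.8,120,128.3))
E
```

```text
t 9.55 g [520.3  -6.  310.4] tool x [ 0.004 -0.001 -1.   ] psi 79.01 F [-0.4 -0.4  0.1] M [ 0.1  -0.2  -0.01] op 0.853 q [-0.14  0.26  1.71 -0.    1.17 -1.52]
(582.4, 285.8, 300, 128.3) [ 1.05 29.83  0.59] turn -0.86 unwrapped alt
(582.4, 285.8, 180, 128.3) [13.05 29.82  0.55] turn -0.86 unwrapped alt
(582.4, 285.8, 120, 128.3) [19.05 29.82  0.52] turn -0.86 unwrapped alt
```

>>> apply_moves --series '[[-1,[0,5,0],-0.17],[-1,[0,10,0],-0.34],[-1,[0,15,0],-0.51],[-1,[0,20,0.5],-0.68],[-1,[0,25,0.5],-0.86],[-1,[1,29.8,0.55],-0.86],[-1,[6,29.8,0.55],-0.86],[-1,[10,29.8,0.55],-0.86],[-1,[13,29.8,0.55],-0.86],[-1,[13,29.8,0.55],-0.86],[-1,[13,29.8,0.55],-0.86]]'

```text
t: 10.92
eef_pos: [582.2, 285.6, 350.4]
tcp_rot: [-0.461, 1.57, 0.207]
ft_force: [0.3, -0.2, -0.1]
opening: 1.001
```

```bash
python3 - <<'E'
from h import *
plan((582.4,285.8,120,128.3))
E
```

```text
t 10.93 g [582.3 285.7 179.4] tool x [ 0.001  0.    -1.   ] psi 128.28 F [ 0.3 -0.2 -0.1] M [ 0.15 -0.06 -0.07] op 1.001 q [ 0.35  0.58  1.56 -0.    1.01 -1.88]
(582.4, 285.8, 120, 128.3) [5.94 0.   0.02] turn -0.0 unwrapped alt
```

>>> apply_moves --series '[[-1,[3,0,0],0],[-1,[5,0,0],0],[-1,[5.9,0,0],0],[-1,[5.9,0,0],0],[-1,[5.9,0,0],0],[1,[5.9,0,0],0],[1,[5.9,0,0],0],[1,[5.9,0,0],0],[1,[5.9,0,0],0],[1,[5.9,0,0],0],[1,[5.9,0,0],0],[1,[5.9,0,0],0],[1,[5.9,0,0],0]]'

```text
t: 12.55
eef_pos: [582.0, 285.5, 290.6]
tcp_rot: [-2.177, 1.571, -1.509]
ft_force: [-0.4, -0.4, -0.6]
opening: 0.33
```

```bash
python3 - <<'E'
from h import *
plan((582.4,285.8,310,128.3),(588.4,-19.1,310,79))
E
```

```text
t 12.55 g [582.  285.5 119.6] tool x [ 0. -0. -1.] psi 128.28 F [-0.4 -0.4 -0.6] M [ 0.05 -0.23 -0.03] op 0.33 q [ 0.35  0.65  1.61 -0.    0.89 -1.88]
(582.4, 285.8, 310, 128.3) [-1.904e+01 -1.000e-02  5.000e-02] turn -0.0 unwrapped alt
(588.4, -19.1, 310, 79) [-19.03 -24.31 -18.37] turn 0.86 unwrapped alt
```

>>> apply_moves --series '[[1,[-5,0,0],0],[1,[-11,0,0],0],[1,[-17,0,0],0],[1,[-19,0,0],0],[1,[-19,0,0],0],[1,[-19,-4,-3],0.14],[1,[-19,-8,-6],0.28],[1,[-19,-12,-9],0.42],[1,[-19,-16,-12],0.56],[1,[-19,-20,-15],0.7],[1,[-19,-23,-17.5],0.8],[1,[-19,-24.3,-18.35],0.86],[1,[-19,-24.3,-18.35],0.86],[1,[-19,-24.3,-18.35],0.86],[1,[-19,-24.3,-18.35],0.86],[1,[-19,-24.3,-18.35],0.86]]'

```text
t: 14.55
eef_pos: [588.5, -18.0, 480.8]
tcp_rot: [-0.334, 1.571, -0.524]
ft_force: [-0.5, 0.2, -3.4]
opening: 0.331
```

```bash
python3 - <<'E'
from h import *
plan((588.4,-19.1,250,79),(588.4,-19.1,209,79))
d=snap("scene","pics/s3.png")
cv2.imwrite('pics/m3.png',cv2.resize(cv2.imread('pics/s3.png')[110:290,190:350],None,fx=4,fy=4,interpolation=2)[:600])
E
```

```text
t 14.55 g [588.5 -18.1 309.8] tool x [ 0. -0. -1.] psi 79.09 F [-0.5  0.2 -3.4] M [ 0.06 -0.15  0.01] op 0.331 q [-0.14  0.37  1.55 -0.    1.22 -1.52]
(588.4, -19.1, 250, 79) [ 5.98 -0.1   0.01] turn 0.002 unwrapped alt
(588.4, -19.1, 209, 79) [ 1.008e+01 -1.000e-01  1.000e-02] turn 0.002 unwrapped alt
```

View pics/m3.png

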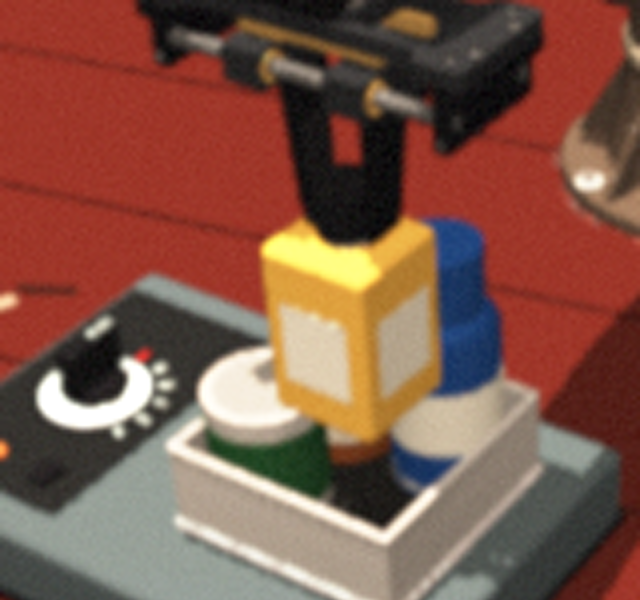

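Spray can stands upright in the tray. The tin hangs above its slot with bottom corners at about (280,405), (368,440) and (440,385) in the crop. I'll check its yaw and position numerically.

```bash
python3 - <<'E'
from h import *
import pickle
S=pickle.load(open('scene0.pkl','rb'))
f=lambda p,z:atz(S,190+p[0]/4,110+p[1]/4,z)[:2]
for n,ps,z in [('bottom',[(282,406),(368,440),(438,385)],190),('top',[(264,248),(360,292),(438,228)],286),('rim',[(172,447),(390,540),(537,385)],137)]:
    c=np.array([f(p,z) for p in ps]);e=np.diff(c,axis=0)
    print(n,c.round(1).tolist(),np.linalg.norm(e,axis=1).round(1),np.degrees(np.arctan2(e[:,1],e[:,0])).round(1),'mid',((c[0]+c[2])/2).round(1))
E
```

```text
bottom [[614.9, -50.3], [624.6, 2.4], [570.8, 17.1]] [53.6 55.8] [ 79.6 164.7] mid [592.8 -16.6]
top [[615.7, -49.8], [633.4, 8.9], [570.6, 21.1]] [61.4 63.9] [ 73.3 169. ] mid [593.1 -14.4]
rim [[608.6, -125.3], [635.7, 16.3], [487.6, 39.5]] [144.2 149.9] [ 79.1 171.1] mid [548.1 -42.9]
```

>>> apply_moves --series '[[1,[2,-0.05,0],0],[1,[4,-0.05,0],0],[1,[6,-0.05,0],0],[1,[7,-0.05,0],0],[1,[7.7,-0.05,0],0],[1,[8.3,-0.05,0],0],[1,[8.8,-0.05,0],0],[1,[9,-0.05,0],0],[1,[9,-0.05,0],0],[1,[9,-0.05,0],0]]'

```text
t: 15.85
eef_pos: [588.4, -19.3, 391.0]
tcp_rot: [-0.087, 1.57, -0.279]
ft_force: [-0.9, 0.4, -3.9]
opening: 0.334
```

```bash
python3 - <<'E'
from h import *
plan((588.4,-19.1,208.6,79))
E
```

```text
t 15.85 g [588.5 -19.3 220. ] tool x [ 0.001 -0.    -1.   ] psi 79.01 F [-0.9  0.4 -3.9] M [ 0.07 -0.1   0.01] op 0.334 q [-0.14  0.45  1.67 -0.    1.02 -1.52]
(588.4, -19.1, 208.6, 79) [ 1.14  0.02 -0.01] turn 0.0 unwrapped alt
```

>>> apply_moves --series '[[1,[0.4,0,0],0],[1,[0.8,0,0],0],[1,[1.0,0,0],0],[1,[1.1,0,0],0],[1,[1.17,0,0],0],[1,[1.2,0,0],0],[1,[1.2,0,0],0]]'

```text
t: 16.73
eef_pos: [588.5, -19.4, 379.4]
tcp_rot: [-0.071, 1.569, -0.263]
ft_force: [0.6, -1.4, 6.3]
opening: 0.334
```

```bash
python3 - <<'E'
from h import *
plan((588.4,-19.1,208.6,79))
E
```

```text
t 16.73 g [588.8 -19.5 208.4] tool x [ 0.002 -0.    -1.   ] psi 79.01 F [ 0.6 -1.4  6.3] M [-0.08 -0.12 -0.05] op 0.334 q [-0.15  0.47  1.68 -0.    0.99 -1.52]
(588.4, -19.1, 208.6, 79) [-0.02  0.03 -0.02] turn 0.0 unwrapped alt
```

Contact at the expected height. Release, rise, then over to the knob.

>>> apply_moves --series '[[0.6,[0,0,0],0],[0.3,[0,0,0],0],[0,[0,0,0],0],[0,[0,0,0],0],[0,[0,0,0],0],[0,[-2,0,0],0],[0,[-5,0,0],0],[0,[-9,0,0],0],[0,[-9,0,0],0]]'

```text
t: 17.85
eef_pos: [588.3, -19.3, 471.5]
tcp_rot: [0.033, 1.566, -0.159]
ft_force: [-0.5, 0.0, -1.0]
opening: 0.502
```

```bash
python3 - <<'E'
from h import *
plan((507.4,-247.5,300,79),(507.4,-247.5,160,79),(507.4,-247.5,106,79))
E
```

```text
t 17.85 g [589.2 -19.4 300.5] tool x [ 0.005 -0.001 -1.   ] psi 79.01 F [-0.5  0.  -1. ] M [ 0.11 -0.19  0.  ] op 0.502 q [-0.14  0.38  1.56 -0.    1.2  -1.52]
(507.4, -247.5, 300, 79) [  0.03 -23.95  -3.59] turn 0.0 unwrapped alt
(507.4, -247.5, 160, 79) [ 14.03 -23.95  -3.67] turn 0.0 unwrapped alt
(507.4, -247.5, 106, 79) [ 19.43 -23.95  -3.69] turn 0.0 unwrapped alt
```

>>> apply_moves --series '[[0,[0,-5,-1],0],[0,[0,-10,-2],0],[0,[0,-15,-3],0],[0,[0,-20,-3.6],0],[0,[0,-24,-3.6],0],[0,[0,-24,-3.6],0],[0,[5,-24,-3.6],0],[0,[10,-24,-3.7],0],[0,[14,-24,-3.7],0],[0,[14,-24,-3.7],0],[0,[14,-24,-3.7],0]]'

```text
t: 19.23
eef_pos: [506.8, -247.5, 329.9]
tcp_rot: [-0.385, 1.57, -0.576]
ft_force: [0.2, 0.4, -0.1]
opening: 0.501
```

```bash
python3 - <<'E'
from h import *
plan((507.4,-247.5,106,79))
snap("scene","pics/s4.png");snap("top","pics/t4.png")
a=cv2.resize(cv2.imread('pics/s4.png')[110:290,150:350],None,fx=3,fy=3,interpolation=2);b=cv2.imread('pics/t4.png')[150:270,290:450]
cv2.imwrite('pics/m4.png',np.vstack([cv2.resize(a,(800,600))]))
cv2.imwrite('pics/m4t.png',cv2.resize(b,(800,600),interpolation=2))
E
```

```text
t 19.23 g [ 507.  -247.6  158.9] tool x [ 0.001 -0.001 -1.   ] psi 79.04 F [ 0.2  0.4 -0.1] M [ 0.09 -0.14 -0.  ] op 0.501 q [-0.57  0.49  1.79 -0.    0.86 -1.95]
(507.4, -247.5, 106, 79) [5.29 0.01 0.05] turn 0.001 unwrapped alt
```

View pics/m4.png

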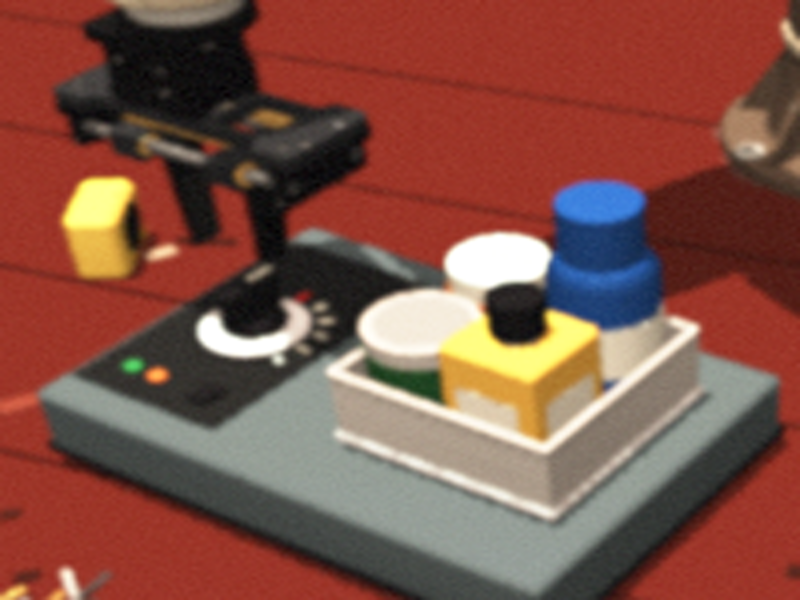

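All four stand upright in the tray (spray cap at (600,205), tin at (520,360) with sides parallel to the walls). The open jaws are above the knob. Descend and grip.

>>> apply_moves --series '[[0,[3,0,0.05],0],[0,[5,0,0.05],0],[0,[5.25,0,0.05],0],[0,[5.25,0,0.05],0],[0.3,[5.25,0,0.05],0],[0.6,[5.25,0,0.05],0],[1,[5.25,0,0.05],0],[1,[5.25,0,0.05],0],[1,[5.25,0,0.05],0],[1,[5.25,0,0.05],0],[1,[5.25,0,0.05],0]]'

```text
t: 20.7
eef_pos: [507.0, -247.2, 276.4]
tcp_rot: [1.612, 1.569, 1.419]
ft_force: [2.0, 7.1, 3.5]
opening: 0.147
```

```bash
python3 - <<'E'
from h import *
plan((507.4,-247.5,106,79))
E
```

```text
t 20.7 g [ 507.  -247.   105.4] tool x [ 0.     0.001 -1.   ] psi 78.98 F [2.  7.1 3.5] M [ 1.45 -0.55 -0.14] op 0.147 q [-0.57  0.57  1.84  0.    0.74 -1.95]
(507.4, -247.5, 106, 79) [-0.06 -0.02  0.05] turn -0.0 unwrapped alt
```

Gripped (14 mm) with a 7 N side load, which I relieve by 0.5 mm before turning in small steps.

>>> apply_moves --series '[[1,[0,0.06,0.02],0],[1,[0,0.06,0.02],0.07],[1,[0,0.06,0.02],0.14],[1,[0,0.06,0.02],0.2],[1,[0,0.06,0.02],0.2],[1,[0,0.06,0.02],0.2]]'

```text
t: 21.45
eef_pos: [507.2, -246.6, 276.4]
tcp_rot: [2.158, 1.569, 1.766]
ft_force: [1.6, 8.7, 4.6]
opening: 0.143
```

```bash
python3 - <<'E'
from h import *
plan((507.4,-247.5,106,79))
E
```

```text
t 21.45 g [ 507.2 -246.4  105.4] tool x [-0.     0.001 -1.   ] psi 67.56 F [1.6 8.7 4.6] M [ 1.69 -0.45  0.17] op 0.143 q [-0.57  0.57  1.84  0.    0.74 -1.75]
(507.4, -247.5, 106, 79) [-0.06 -0.07  0.05] turn -0.2 unwrapped alt
```

>>> apply_moves --series '[[1,[-0.03,0.05,0],0.07],[1,[-0.03,0.05,0],0.14],[1,[-0.03,0.05,0],0.2],[1,[-0.03,0.05,0],0.2],[1,[-0.03,0.05,0],0.2]]'

```text
t: 22.08
eef_pos: [507.5, -246.2, 276.5]
tcp_rot: [2.238, 1.569, 1.646]
ft_force: [3.8, 9.0, 2.3]
opening: 0.149
```

```bash
python3 - <<'E'
from h import *
plan((507.4,-247.5,106,79))
E
```

```text
t 22.07 g [ 507.5 -245.9  105.5] tool x [-0.     0.002 -1.   ] psi 56.08 F [3.8 9.  2.3] M [ 1.72 -0.75 -0.02] op 0.149 q [-0.57  0.57  1.84  0.    0.74 -1.55]
(507.4, -247.5, 106, 79) [-0.05 -0.11  0.07] turn -0.4 unwrapped alt
```

>>> apply_moves --series '[[1,[0,0.1,0],0.07],[1,[0,0.1,0],0.14],[1,[0,0.1,0],0.2],[1,[0,0.1,0],0.2],[1,[0,0.1,0],0.2]]'

```text
t: 22.7
eef_pos: [507.9, -245.6, 276.4]
tcp_rot: [2.767, 1.57, 1.975]
ft_force: [1.9, 5.5, 0.6]
opening: 0.145
```

```bash
python3 - <<'E'
from h import *
plan((507.4,-247.5,106,79))
E
```

```text
t 22.7 g [ 507.8 -245.4  105.4] tool x [-0.     0.001 -1.   ] psi 44.64 F [1.9 5.5 0.6] M [ 1.16 -0.38  0.07] op 0.145 q [-0.57  0.57  1.84  0.    0.74 -1.35]
(507.4, -247.5, 106, 79) [-0.06 -0.17  0.1 ] turn -0.6 unwrapped alt
```

>>> apply_moves --series '[[1,[0,0.04,-0.03],0.07],[1,[0,0.04,-0.03],0.14],[1,[0,0.04,-0.03],0.21],[1,[0,0.04,-0.03],0.28],[1,[0,0.04,-0.03],0.34],[1,[0,0.04,-0.03],0.4],[1,[0,0.04,-0.03],0.4],[1,[0,0.04,-0.03],0.4]]'

```text
t: 23.7
eef_pos: [508.5, -244.9, 276.4]
tcp_rot: [1.739, 1.569, 0.547]
ft_force: [6.5, 7.3, -1.5]
opening: 0.147
```

```bash
python3 - <<'E'
from h import *
plan((507.4,-247.5,106,79))
E
```

```text
t 23.7 g [ 508.7 -244.8  105.4] tool x [ 0.001  0.001 -1.   ] psi 21.72 F [ 6.5  7.3 -1.5] M [ 1.54 -1.32  0.22] op 0.147 q [-0.57  0.57  1.84  0.    0.74 -0.95]
(507.4, -247.5, 106, 79) [-0.06 -0.2   0.2 ] turn -1.0 unwrapped alt
```

>>> apply_moves --series '[[1,[0,0.07,-0.03],0.07],[1,[0,0.07,-0.03],0.14],[1,[0,0.07,-0.03],0.21],[1,[0,0.07,-0.03],0.26],[1,[0,0.07,-0.03],0.26],[1,[0,0.07,-0.03],0.26],[1,[0,0.07,-0.03],0.26]]'

```text
t: 24.58
eef_pos: [509.1, -244.6, 276.5]
tcp_rot: [1.609, 1.569, 0.157]
ft_force: [8.1, 5.8, -2.1]
opening: 0.144
```

```bash
python3 - <<'E'
from h import *
plan((507.4,-247.5,106,79))
for i in range(3): snap("scene","pics/s5.png"); s=monitor.state(); print(s["moment"].round(2),s["ft_force"].round(1))
snap("top","pics/t5.png")
a=cv2.resize(cv2.imread('pics/s5.png')[140:290,150:350],None,fx=4,fy=4,interpolation=2)
cv2.imwrite('pics/m5.png',a)
E
```

```text
t 24.57 g [ 509.4 -244.6  105.5] tool x [ 0.002  0.    -1.   ] psi 6.81 F [ 8.1  5.8 -2.1] M [ 1.24 -1.44  0.07] op 0.144 q [-0.57  0.57  1.83  0.    0.74 -0.69]
(507.4, -247.5, 106, 79) [-0.05 -0.21  0.26] turn -1.26 unwrapped alt
[ 1.25 -1.44  0.17] [ 6.   5.8 -2.1]
[ 1.23 -1.43  0.11] [ 6.7  6.2 -3. ]
[ 1.24 -1.44  0.12] [ 7.6  5.4 -1.6]
```

View pics/m5.png

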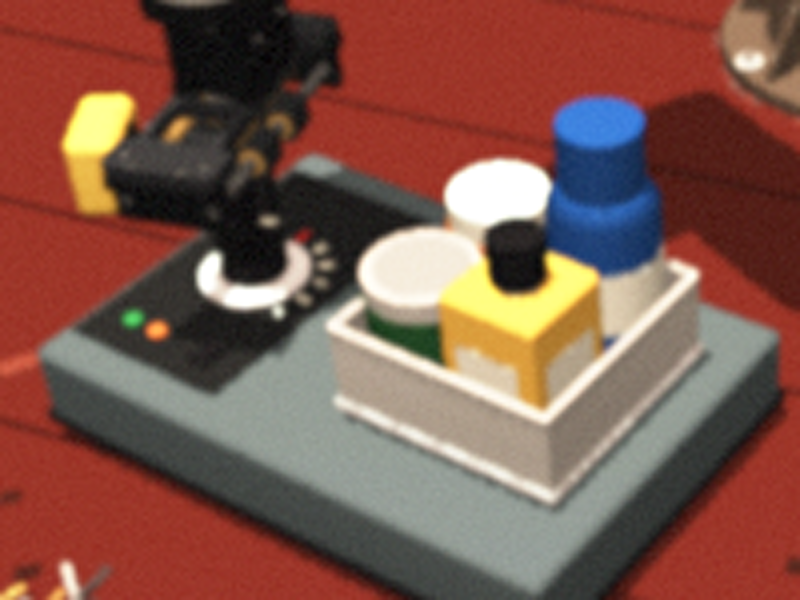

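```bash
python3 - <<'E'
from h import *
import pickle
S=pickle.load(open('scene0.pkl','rb'))
print(proj(S,(520,-6,243)),'seen (300,170.8)',proj(S,(588.7,-19.4,217)),'seen (279.3,199.5)')
s=monitor.state();print(s["t"],s["qvel"].round(4),s["moment"].round(2))
job.job_done()
E
```

```text
(np.float64(297.9544945800453), np.float64(169.77617074484024)) seen (300,170.8) (np.float64(278.8639111487815), np.float64(196.78008448679273)) seen (279.3,199.5)
24.775 [-0.0009  0.002  -0.0006 -0.0001 -0.0002 -0.0001] [ 1.16 -1.4   0.13]
the job is handed in; nothing more can be done
```

The job is handed in at 24.8 s: the blue spray can and the thinner tin are in the tray, and the knob is held at the third stop.

- **Tray:** I set both down with light contact (about 6 N), each at the height expected for the tray floor. The last picture shows all four standing upright, with the tin parallel to the walls. The cap tops appear within 1 to 3 px of where I predicted. That is a few millimetres, so the final seating is confirmed only to that accuracy.
- **Knob:** I turned it clockwise in small steps to 1.26 rad (third stop 1.257, next ridge 1.466) and it is still gripped. The opening still reads about 14 mm, so the bar is flat between the pads. The moment about the knob axis is 0.11 to 0.17 N m, against the 0.13 stated, and the arm is still.
- **Not as expected:**
  - A side load of about 6 to 11 N stayed on the grip. Small re-centring shifts of about 3 mm in all did not clear it.
  - I read the moment only at the end of each move, so the individual clicks were not seen one by one; the stop is judged from the angle and the holding moment.
- **Bystanders:** I did not knowingly touch any of the other things on the bench, but I did not check their positions afterwards.

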